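# Set the flip stop and slide the tube rack home

### The arm

A 6-joint arm with a two-finger parallel gripper is mounted at the origin on the work surface. World frame = base frame: x ahead of the robot, y to its left, z up, the work surface at z = 0. Lengths are in m, angles in rad, forces in N, time in s.
With the tool pointing down it reaches from about 0.425 to 0.95 m from the base axis. Payload 3.5 kg.
Tool frame: the origin (TCP) lies at the very end of the fingers, on their centre line; the grasp point (between the pads) lies 19 mm behind it; z points along the fingers, y is the direction in which the jaws open and shut (so a half turn about z gives the same grasp; the last joint's range is limited). The gripper opens to 85 mm and grips with 20 to 120 N. Pads are 22 mm wide; open, the fingers measure 114 mm over their backs; the gripper's body (76 mm by 85 mm) begins 54 mm behind the grasp point. The pads swing forward as they close: fully open they stand 13 mm farther back than shut.
Start: joints at [0.987, 0.286, 1.577, -0, 1.279, -0.15], TCP at [0.284, 0.612, 0.231] pointing down, gripper open.
Joint ranges: [-2.77, 2.77], [-0.9, 2.22], [0.21, 2.48], [-1.53, 4.67], [0.24, 2.81], [-2.84, 2.84]. Speed limits (rad/s): [2.79, 2.79, 3.14, 3.14, 3.14, 3.14].

### API

Orientations are given as a unit quaternion [x, y, z, w].
In Python, from plant import ctrl, imaging gives the robot as it stands.
- The arm moves only by the shell command python3 -m creep 'ROWS' [OPENING] [FORCE]. ROWS is JSON, one flat list of numbers, 4 for each row, row after row: the shift along the tool's x, y, z in units of 25 mm (1.0 is 25 mm), then the turn about the tool's z in units of 5 degrees (1.0 is 5 degrees). A call has 1 to 20 rows; each row is the pose to reach, as a shift and turn from the pose commanded when the call began, along the tool's axes at that moment; what a row does not reach only later rows make up. A row lasts 1/12 s, in which the tool goes at most 41.7 mm and 7.16 degrees, less where a joint would pass 70% of its speed; a pose out of reach is approached as far as the arm can. A call with a gripper value outside its range is refused whole. OPENING is the closure in counts, from 0 (fully open) to 255 (shut), set as the call begins (- or left out, the last holds). The fingers move at their own pace and stop on an object; FORCE is the grip in N (left out, the last holds). Time passes only in rows, so rows that repeat a pose let the fingers close. It gives the time, the measured TCP pose, the force and the opening at its end, in the units of the state.
- ctrl.get_state(): the state, without advancing time (a new reading comes with each control period).
- imaging.read_camera(name): name is "scene" or "top"; returns the picture (400x640x3 uint8, red, green, blue); there is no depth.
- imaging.camera_info(name): a dict with "intrinsics" (3x3 intrinsics, pixels), "origin" and "attitude" of the camera in the world. Camera axes: x right, y down, z forward; pixel columns grow to the right and rows downward; lengths in m; the calibration is good to about 2 mm. A picture is of the moment at which its call begins. camera_info takes no time and is no camera call.
- ctrl.sign_off(): hands the job in, once; it reports no verdict.
Trained networks look in the newest picture that a camera, given by its name, has taken for a name from the list of things; names that differ only in an ending like _2 or _b are one class to them, and where a whole thing is asked for, a point or a joint stands for the part that bears it (a point fixed in the world has none). Each returns a list of dicts, best first, with "p" (0 to 1); they miss things now and then, are a little off and sometimes report something else, mostly with a low value. They report only what shows in the picture. A call takes as long as a camera call. They do not tell look-alikes from the thing itself.
- imaging.silhouettes(camera, name): "mask" (400x640 bool, what is visible of it) and "uv" ([column, row] in pixels, amid what is visible of it).
The state is a dict: "time": time; "qpos": joint angles; "dq": joint speeds; "joint_efforts": joint torques, N m; "eef_pos": TCP position; "tcp_rot": TCP orientation; "contact_force": force on the tool from outside, world axes, zero at the start; "wrist_torque": the same for the moment, N m; "opening": opening from 0.0 (shut) to 1.0 (fully open).
Only numpy, scipy, OpenCV 4.12 (cv2) and the standard library are available. Lean on these libraries where they do the work, as an engineer would, in place of code of your own. Each camera call takes 0.05 s, during which the arm holds its last target.

### The job

On the sample track, flip the orange stop down until it lies fully flat across the track, and leave the blue stop raised. Then slide the tube rack along the track, without lifting it off the deck, until it stands flush along the back fence with its white front end resting against the orange stop; bring it up gently, without ramming the stop. Leave the beaker, cap tub, wash bottle and code reader where they are.

Things in the scene. Friction and masses are not known exactly. Their poses are not given: they have to be found in the camera images.
- track: fixed grey track with an aluminium back fence. Origin at bench level below the fence's deck-side face. y is the travel direction (towards the stops), x points from deck to fence. Deck: x -105 to 0, y -310 to 250 mm, top 12 mm above the bench, front edge and ends open. Fence: face at x = 0, 10 mm thick, top 30 mm above the bench; a 12 mm high ledge behind it to x = 60 mm
- orange_stop: fixed flip stop on the fence: grey bracket, orange flag. Origin at bench level below the fence's deck-side face, axes parallel to the track's. Bracket: x 25 to 58, y +-22, up to z 72 mm. Flag when down: out to x = -91, y +-12, z 42 to 66 mm (flat top); its face towards the oncoming rack is the plane y = -12 mm. Which stop comes first varies
- blue_stop: fixed flip stop on the fence: grey bracket, blue flag. Origin at bench level below the fence's deck-side face, axes parallel to the track's. Bracket: x 25 to 58, y +-22, up to z 72 mm. Flag when down: out to x = -91, y +-12, z 42 to 66 mm (flat top); its face towards the oncoming rack is the plane y = -12 mm
- orange_hinge (a point): point on the orange flag's hinge axis, mid-width, 34 mm beyond the fence's deck-side face (x = +34 mm), 60 mm above the bench
- blue_hinge (a point): the same point on the blue flag's hinge axis; the two stops are 85 to 140 mm apart
- orange_tip (a point): free end of the orange flag (a straight bar 24 mm wide, 125 mm long from its hinge), mid-width on its flat top, a plane 6 mm off the hinge axis; on the raised flag this flat side is turned away from the deck
- blue_tip (a point): free end of the blue flag, mid-width, on its flat top
- orange_flag (a joint): angle of the orange flag: 0 = fully down (level, across the deck), 1.57 = straight up, range 0 to 1.9, 1.4 to 1.75 at the start. The hinge axis is the stop's y axis; the raised flag comes down towards the deck (-x). Stiff hinge: it stays at any angle; about 1 N at the tip moves it
- blue_flag (a joint): angle of the blue flag: 0 = fully down (level, across the deck), 1.57 = straight up, range 0 to 1.9, 1.4 to 1.75 at the start. The hinge axis is the stop's y axis; the raised flag comes down towards the deck (-x). Stiff hinge: it stays at any angle; about 1 N at the tip moves it
- rack: loose blue tube rack, 150 mm long (y), 40 wide (x), 65 high, white front end plate, solid upper rail from 43 to 65 mm, five fixed tubes with red caps (19 mm wide) up to 85 mm; 0.25 to 0.5 kg. Origin at the centre of its underside; +y points to its white front end. It starts on the deck before both stops, somewhat skewed and off the fence
- rack_nose (a point): centre line of the rack's white front end face, 30 mm above its underside, 75 mm from the rack's centre
- rack_tail (a point): centre line of the rack's rear end face, 30 mm above its underside, 75 mm from the rack's centre
- beaker: loose clear beaker, 76 mm wide, 95 mm high, on the bench behind the fence; origin at the underside
- cap_tub: loose white tub of red caps, 110 x 150 x 50 mm, on the bench behind the fence; origin at the underside
- wash_bottle: loose white bottle with a blue cap, 64 mm wide, 170 mm high, beyond the track's far (+y) end; origin at the underside
- reader: loose black code reader on a round foot 90 mm wide, 140 mm high, behind the fence near the track's loading end; origin at the underside
Not all that is in view belongs to the job. What is shaped like the rack but green is not meant.

How it is judged:
On the way, in this order (a step that is already met when the one before it is completed fails the run):
1. the orange flag is fully down (within 0.07 rad) while the rack is still at least 30 mm short of it (value of joint orange_flag below 0.07 rad and y of rack_nose in the frame of orange_stop below -0.042 m), for 0.2 s.
2. the rack stands along the fence with its front end against the orange flag (y of rack_nose in the frame of orange_stop between -0.016 and -0.007 m and x of each of rack_nose, rack_tail in the frame of track above -0.026 m and angle between rack's own z axis and vertical below 0.06 rad and value of joint orange_flag below 0.07 rad), for 0.2 s.
At the end, for the whole second after the job is handed in: The orange flag is down (within 0.07 rad) and the blue one raised (above 1.1 rad); the rack stands upright and at rest on the deck, its front end within 4 mm of the orange flag's face and both its ends within 6 mm of the fence (all of step 2 and value of joint blue_flag above 1.1 rad and linear speed of rack below 0.01 m/s and height (world z) of rack below 0.016 m); the robot touches nothing.
It fails at once if the blue flag is lowered (below 1.1 rad) (value of joint blue_flag below 1.1 rad).
It fails at once if the rack is lifted more than 15 mm off the deck (height (world z) of rack above 0.027 m).
It fails at once if the rack is tipped over (more than 0.5 rad) (angle between rack's own z axis and vertical above 0.5 rad).
It fails at once if the rack rams the orange stop (more than 40 N) (contact force between rack and orange_flag above 40 N).
It fails at once if a bystander is moved more than 25 mm (distance of any of beaker, cap_tub, wash_bottle, reader from where it was at the start of the episode above 0.025 m).
It also fails if it takes over 72 s, if anything falls off the work surface, if the arm or the gripper's body presses on something with over 40 N, if the wrist force passes 120 N, or if a joint passes its speed limit or range.

## Working session

There is one attempt and no reset: what is moved stays moved. The work goes in short steps, Python scripts to look and compute and a shell command to move; the robot and the scene stay as the last step left them, time stands still between calls to the robot, and variables do not carry over. Pictures are saved under pics/ and viewed, and the job is handed in when it is done.

```bash
ls; mkdir -p pics
python3 - <<'E'
from plant import ctrl, imaging
import cv2
print(ctrl.get_state())
for n in ("scene","top"):
    im=imaging.read_camera(n); cv2.imwrite(f"pics/{n}0.png",im[:,:,::-1]); print(imaging.camera_info(n))
E
```

```text
pics
{'time': 0.0, 'qpos': array([ 9.87001675e-01,  2.87170445e-01,  1.57819127e+00, -2.98138236e-06,
        1.27859849e+00, -1.50026430e-01]), 'dq': array([-0.00115085,  0.00103985, -0.00028295,  0.00031509, -0.00105204,
        0.00032658]), 'joint_efforts': array([ 1.31548088e-03, -4.05969322e+01, -2.92635065e+01, -8.80848052e-05,
        5.53212507e-03,  6.02139778e-06]), 'eef_pos': array([0.28331827, 0.61193249, 0.22993627]), 'tcp_rot': array([ 2.15187209e-01,  9.76572099e-01, -1.10549586e-03, -4.23327872e-04]), 'contact_force': array([ 0.43082603, -1.30404595,  0.86456602]), 'wrist_torque': array([-0.00384668,  0.0459655 , -0.01356197]), 'opening': 1.0000202928432067}
{'intrinsics': array([[490.85510134,   0.        , 318.41715942],
       [  0.        , 490.85510134, 206.42939402],
       [  0.        ,   0.        ,   1.        ]]), 'origin': array([1.35611833, 0.67972808, 1.31498352]), 'attitude': array([ 0.41264748,  0.84552718, -0.30174137, -0.15413624])}
{'intrinsics': array([[496.73584889,   0.        , 324.73665566],
       [  0.        , 496.73584889, 213.23595562],
       [  0.        ,   0.        ,   1.        ]]), 'origin': array([0.20909124, 0.06984476, 1.38709   ]), 'attitude': array([-0.69308922,  0.71240512, -0.07625985,  0.07931401])}
```

View pics/scene0.png

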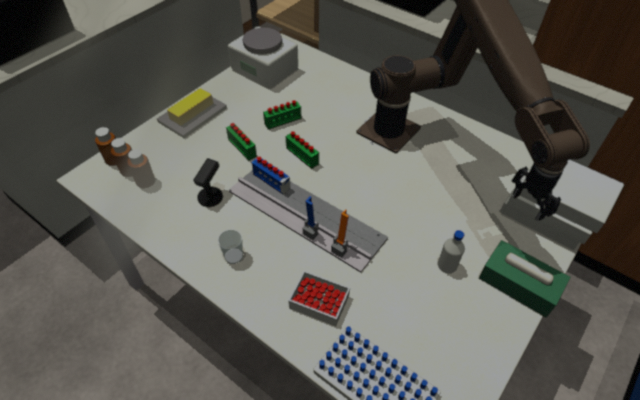

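View pics/top0.png

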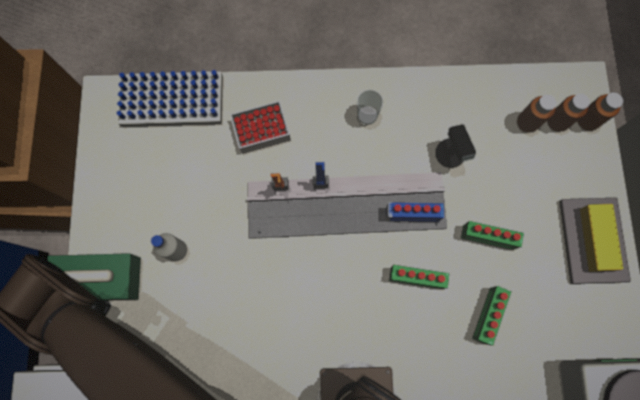

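The only blue rack is at (415,211) in the top view, and the three green ones are look-alikes. The blue stop at (320,175) comes before the orange stop at (280,182). Next I'll measure them.

```bash
cat > h.py <<'E'
import numpy as np, cv2
from plant import ctrl, imaging
from scipy.spatial.transform import Rotation as R
def cam(n):
    c=imaging.camera_info(n); return np.array(c["intrinsics"]),np.array(c["origin"]),R.from_quat(c["attitude"]).as_matrix()
def onz(n,uv,z):
    K,o,A=cam(n); uv=np.atleast_2d(np.asarray(uv,float))
    d=(A@np.linalg.inv(K)@np.c_[uv,np.ones(len(uv))].T).T
    return o+d*((z-o[2])/d[:,2])[:,None]
def proj(n,p):
    K,o,A=cam(n); q=(np.atleast_2d(p)-o)@A@K.T; return q[:,:2]/q[:,2:]
def tri(a,b):
    Ps=[]
    for n in("scene","top"):
        K,o,A=cam(n); Ps.append(K@np.c_[A.T,-A.T@o])
    X=cv2.triangulatePoints(Ps[0],Ps[1],np.array(a,float),np.array(b,float)).ravel(); return X[:3]/X[3]
def snap(n,f,box=None,s=1):
    im=imaging.read_camera(n)
    c=im if box is None else im[box[1]:box[3],box[0]:box[2]]
    cv2.imwrite(f"pics/{f}.png",cv2.resize(c,None,fx=s,fy=s,interpolation=cv2.INTER_CUBIC)[:,:,::-1]); return im
E
python3 - <<'E'
from h import *
snap("top","top1",(235,155,455,245),3.6); snap("scene","scene1",(220,145,400,275),4.4)
for c in("top","scene"):
  for n in("track","rack","orange_tip","blue_tip","orange_stop","blue_stop","orange_hinge"):
    for d in imaging.silhouettes(c,n)[:3]:
        m=d["mask"].astype(np.uint8)
        r=cv2.minAreaRect(cv2.findNonZero(m)); print(c,n,round(d["p"],2),np.round(d["uv"],1),m.sum(),np.round(cv2.boxPoints(r),1).tolist())
        if d["p"]>.5: np.save(f"m_{c}_{n}.npy",m) if d is not None else 0
E
```

```text
top track 0.95 [338.3 204.6] 9626 [[245.8000030517578, 179.60000610351562], [444.0, 171.39999389648438], [446.3999938964844, 230.10000610351562], [248.1999969482422, 238.3000030517578]]
top rack 0.93 [492.4 234.9] 1103 [[459.79998779296875, 238.89999389648438], [463.6000061035156, 220.10000610351562], [523.5999755859375, 232.39999389648438], [519.7000122070312, 251.1999969482422]]
top rack 0.78 [413.4 212.6] 1166 [[385.0, 202.0], [444.0, 202.0], [444.0, 222.0], [385.0, 222.0]]
top rack 0.77 [416.8 275.4] 988 [[387.8999938964844, 281.1000061035156], [390.6000061035156, 263.79998779296875], [448.8999938964844, 273.0], [446.20001220703125, 290.29998779296875]]
top orange_tip 0.47 [276.2 181.8] 141 [[270.0, 175.0], [278.3999938964844, 170.8000030517578], [285.79998779296875, 185.60000610351562], [277.3999938964844, 189.8000030517578]]
top orange_tip 0.19 [413.1 213.4] 1111 [[385.0, 202.0], [443.0, 202.0], [443.0, 222.0], [385.0, 222.0]]
top blue_tip 0.59 [319.9 172.1] 206 [[315.0, 162.0], [324.0, 162.0], [324.0, 184.0], [315.0, 184.0]]
top blue_tip 0.22 [167.1 246.6] 835 [[144.8000030517
[... 1850 characters left out ...]
 0.84 [338.6 240. ] 483 [[330.6000061035156, 256.70001220703125], [332.20001220703125, 209.60000610351562], [348.29998779296875, 210.10000610351562], [346.70001220703125, 257.29998779296875]]
scene orange_stop 0.46 [311.  225.5] 453 [[302.0, 197.0], [318.0, 197.0], [318.0, 239.0], [302.0, 239.0]]
scene blue_stop 0.67 [310.2 224.9] 418 [[301.79998779296875, 237.10000610351562], [306.3999938964844, 197.60000610351562], [322.1000061035156, 199.39999389648438], [317.5, 238.89999389648438]]
scene orange_hinge 0.94 [340.3 240.2] 434 [[331.6000061035156, 256.70001220703125], [333.20001220703125, 209.60000610351562], [347.29998779296875, 210.10000610351562], [345.70001220703125, 257.20001220703125]]
```

View pics/top1.png

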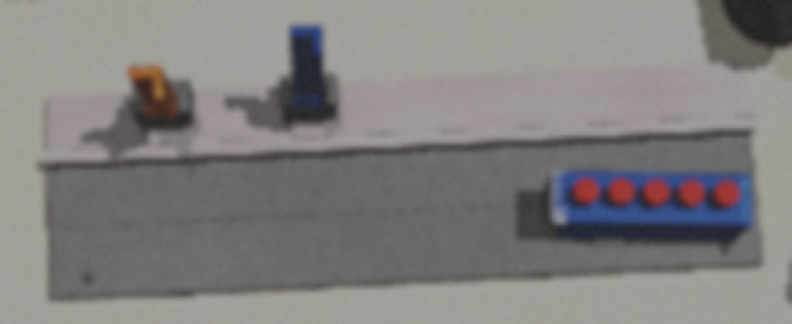

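View pics/scene1.png

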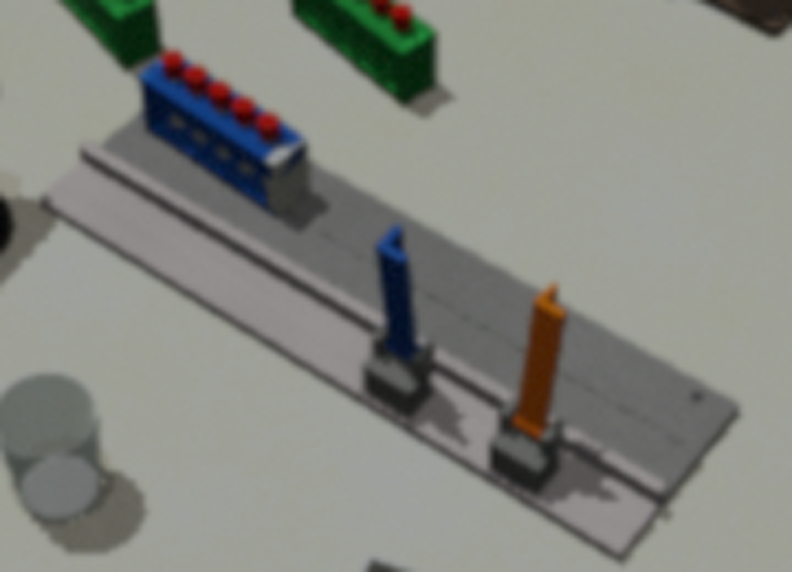

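```bash
cat > fit.py <<'E'
from h import *
from scipy.optimize import least_squares
def T(p,P):
    c,s=np.cos(p[2]),np.sin(p[2]); P=np.atleast_2d(P); return np.c_[p[0]+c*P[:,0]-s*P[:,1],p[1]+s*P[:,0]+c*P[:,1],P[:,2]]
TR=None
if __name__=="__main__":
    t=lambda x,y:(235+x/3.6,155+y/3.6); s=lambda x,y:(220+x/4.4,145+y/4.4)
    A=[("top",(-.105,.25,.012),t(50,298)),("top",(-.105,-.31,.012),t(760,265)),("top",(.06,.25,.012),t(45,100)),("top",(.06,-.31,.012),t(750,68)),
       ("scene",(-.105,.25,.012),s(738,408)),("scene",(.06,.25,.012),s(622,560)),("scene",(.06,-.31,.012),s(45,203))]
    f=lambda p:np.concatenate([(proj(n,T(p,P))[0]-uv) for n,P,uv in A])
    r=least_squares(f,[.6,.2,.05],loss="soft_l1"); print(r.x,np.round(f(r.x).reshape(-1,2),1).tolist()); np.save("track.npy",r.x)
    tr=r.x
    # caps
    caps=[t(586,191),t(622,192),t(656,192),t(692,193),t(728,193)]
    W=onz("top",caps,.096); print("caps",W.round(4).tolist())
    print("sep",np.linalg.norm(np.diff(W,axis=0),axis=1))
    c,sn=np.cos(tr[2]),np.sin(tr[2]); Ri=np.array([[c,sn],[-sn,c]])
    print("caps in track",((W[:,:2]-tr[:2])@Ri.T).round(4).tolist())
    # stops: tip/hinge
    for nm,a,b in(("blue",(310,198.5),t(306,28)),("orange",(345,212),t(147,70))):
        X=tri(a,b); print(nm,X,((X[:2]-tr[:2])@Ri.T))
E
python3 fit.py
```

```text
[0.56164675 0.04211602 0.01574343] [[-1.4, 0.0], [0.5, 0.6], [-0.5, -1.4], [-2.3, -0.8], [0.6, -1.4], [-0.9, -1.8], [-1.4, -2.4]]
caps [[0.5071, -0.1236, 0.096], [0.5056, -0.1501, 0.096], [0.5049, -0.1753, 0.096], [0.5034, -0.2018, 0.096], [0.5026, -0.2284, 0.096]]
sep [0.02662117 0.02514642 0.02659576 0.02660648]
caps in track [[-0.0571, -0.1648], [-0.0591, -0.1913], [-0.0602, -0.2165], [-0.0621, -0.243], [-0.0633, -0.2696]]
blue [0.60619637 0.08153859 0.19365054] [0.04516472 0.03871635]
orange [0.5803146  0.19318733 0.18926121] [0.02104383 0.15075871]
```

```bash
cat > ov.py <<'E'
from fit import *
def box(x0,x1,y0,y1,z0,z1):
    v=[(x,y,z) for x in(x0,x1) for y in(y0,y1) for z in(z0,z1)]
    return [(v[i],v[j]) for i in range(8) for j in range(i+1,8) if bin(i^j).count("1")==1]
def flag(y,a):
    E=[]
    d=np.array([-np.cos(a),0,np.sin(a)]);n=np.array([np.sin(a),0,np.cos(a)]);h=np.array([.034,y,.06])
    Q=[h+d*.125+n*.006+np.array([0,s*.012,0]) for s in(-1,1)]; B=[h+n*.006+np.array([0,s*.012,0]) for s in(-1,1)]
    return [(Q[0],Q[1]),(B[0],B[1]),(B[0],Q[0]),(B[1],Q[1])]
def overlay(cam_,im,fn,bx,s,tr,so,sb,ao,ab,rack=None):
    c=cv2.resize(im[bx[1]:bx[3],bx[0]:bx[2]],None,fx=s,fy=s,interpolation=cv2.INTER_CUBIC)[:,:,::-1].copy()
    def dr(E,tf,col):
        for a,b in E:
            p=(proj(cam_,T(tf,np.array([a,b])))-[bx[0],bx[1]]+.5)*s
            cv2.line(c,*[tuple(int(v) for v in q) for q in np.round(p)],col,1,cv2.LINE_AA)
    dr(box(-.105,0,-.31,.25,.012,.012),tr,(0,255,255)); dr(box(0,.01,-.31,.25,.03,.03),tr,(255,255,0)); dr(box(.01,.06,-.31,.25,.012,.012),tr,(0,255,0))
    for y,a,col in((so,ao,(0,255,0)),(sb,ab,(255,255,255))):
        dr(box(.025,.058,y-.022,y+.022,.072,.072),tr,col)
        dr(flag(y,a),tr,col)
    if rack is not None:
        dr(box(-.02,.02,-.075,.075,.077,.077),rack,(0,255,255)); dr(box(-.02,.02,-.075,.075,.012,.012),rack,(255,0,255))
    cv2.imwrite(f"pics/{fn}.png",c)
E
python3 - <<'E'
from ov import *
tr=np.load("track.npy"); rk=[.505,-.1755,-.03+np.pi*0]
# rack yaw from caps
rk[2]=-np.arctan2(.5071-.5026,.1048)
for n,b,s in(("top",(235,155,455,245),3.6),("scene",(220,145,400,275),4.4)):
    overlay(n,imaging.read_camera(n),n+"ov1",b,s,tr,.151,.039,1.42,1.6,rk)
E
```

```text
(no output)
```

View pics/topov1.png

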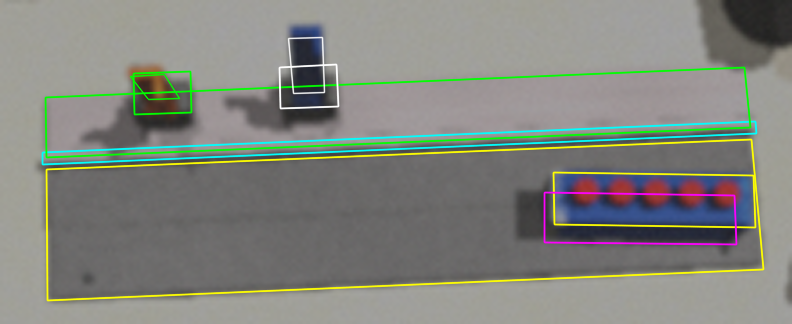

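View pics/sceneov1.png

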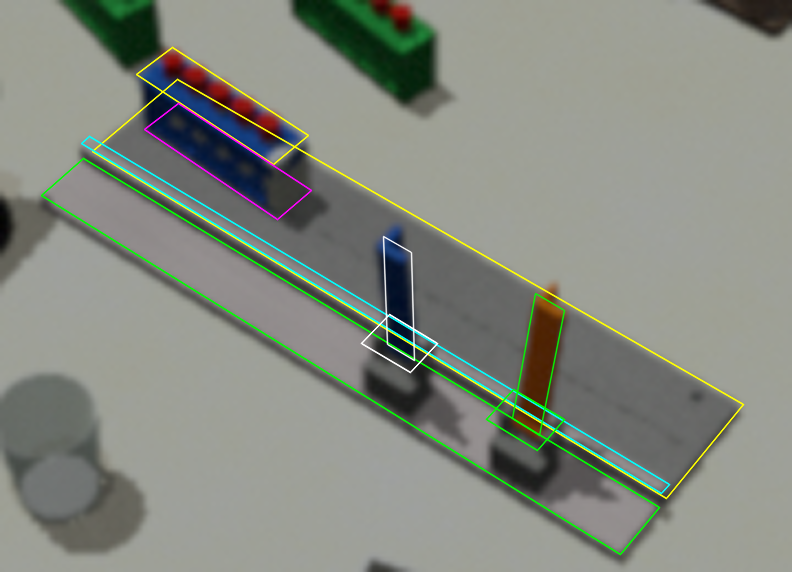

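```bash
cat > go.py <<'E'
from fit import *
import sys
# usage: go.py x y z [yaw of tool y vs track y deg]  (track frame target) -> rows units
def units(x,y,z,yaw=None):
    tr=np.load("track.npy"); s=ctrl.get_state(); M=R.from_quat(s["tcp_rot"]).as_matrix()
    W=T(tr,(x,y,z))[0]; d=M.T@(W-s["eef_pos"])/.025
    ty=M[:,1]; cur=np.degrees(np.arctan2(ty[1],ty[0])); turn=0
    if yaw is not None:
        turn=-((90+np.degrees(tr[2])+yaw-cur+90)%180-90)/5
    return d.round(2),round(turn,2)
def trk():
    tr=np.load("track.npy"); s=ctrl.get_state(); c,n=np.cos(tr[2]),np.sin(tr[2]); d=s["eef_pos"]-[tr[0],tr[1],0]
    return np.array([c*d[0]+n*d[1],-n*d[0]+c*d[1],d[2]])
if __name__=="__main__":
    a=[float(v) for v in sys.argv[1:]]; print("now",trk().round(4)); print(units(*a))
E
cat > ft.py <<'E'
from ov import *
t=lambda x,y:(235+x/3.6,155+y/3.6); s=lambda x,y:(220+x/4.4,145+y/4.4)
tr=np.load("track.npy")
obs={"blue":[("top",0,t(321,27)),("top",1,t(290,27)),("scene",0,s(379,243)),("scene",1,s(406,253))],
"orange":[("top",0,t(161,67)),("top",1,t(129,68)),("scene",0,s(536,300)),("scene",1,s(565,312))]}
for k,o in obs.items():
    f=lambda p:np.concatenate([proj(n,T(tr,flag(p[0],p[1])[0][i]))[0]-uv for n,i,uv in o])
    r=least_squares(f,[.1,1.5]); print(k,r.x,f(r.x).round(1))
for c,n in(("top","reader"),("top","wash_bottle"),("top","beaker"),("top","cap_tub")):
    d=imaging.silhouettes(c,n)[:1]
    if d: X=onz(c,d[0]["uv"],.05)[0]; print(n,d[0]["p"],X,(X[:2]-tr[:2]))
E
python3 -c "
from h import *
snap('top','x')"; python3 ft.py; python3 go.py .08 .151 .24 0
```

```text
blue [0.03866595 1.64527583] [-0.1  0.1 -0.9  0.5 -0.8 -0.9 -0.6  0.6]
orange [0.1531031  1.44900505] [-0.5  0.1 -1.1  0.2 -0.8 -1.1 -0.8  0. ]
reader 0.8 [ 0.69265773 -0.30376271  0.05      ] [ 0.13101099 -0.34587873]
wash_bottle 0.65 [0.42137928 0.49816038 0.05      ] [-0.14026746  0.45604436]
beaker 0.69 [ 0.8132068  -0.06140009  0.05      ] [ 0.25156005 -0.10351611]
cap_tub 0.73 [0.768698   0.25795002 0.05      ] [0.20705126 0.215834  ]
now [-0.269   0.5747  0.2313]
(array([-19.94,  -9.2 ,  -0.35]), np.float64(-5.15))
```

```bash
python3 -m creep '[-2,-1,-0.4,-1, -4,-2,-0.4,-2, -6,-3,-0.4,-3, -8,-4,-0.4,-4, -10,-4.6,-0.4,-5.1, -11.5,-5.3,-0.4,-5.1, -13,-6,-0.4,-5.1, -14.4,-6.7,-0.4,-5.1, -15.8,-7.3,-0.4,-5.1, -17.2,-8,-0.4,-5.1, -18.5,-8.6,-0.4,-5.1, -19.5,-9,-0.4,-5.1, -19.9,-9.2,-0.4,-5.1, -19.9,-9.2,-0.4,-5.1, -19.9,-9.2,-0.4,-5.1, -19.9,-9.2,-0.4,-5.1]' 255 40; python3 go.py .08 .152 .165 0
```

```text
time: 2.58
eef_pos: [0.6383, 0.1946, 0.241]
tcp_rot: [-0.005, 1.0, 0.0, -0.0]
contact_force: [0.5, -0.9, 0.2]
opening: 0.003
now [0.079  0.1513 0.241 ]
(array([-0.04,  0.03,  3.04]), np.float64(-0.06))
```

Run:
```python
from h import *
snap("top","t2",(200,100,440,260),3.3); snap("scene","s2",(240,100,440,280),3.3)
```

```text
(no output)
```

View pics/t2.png

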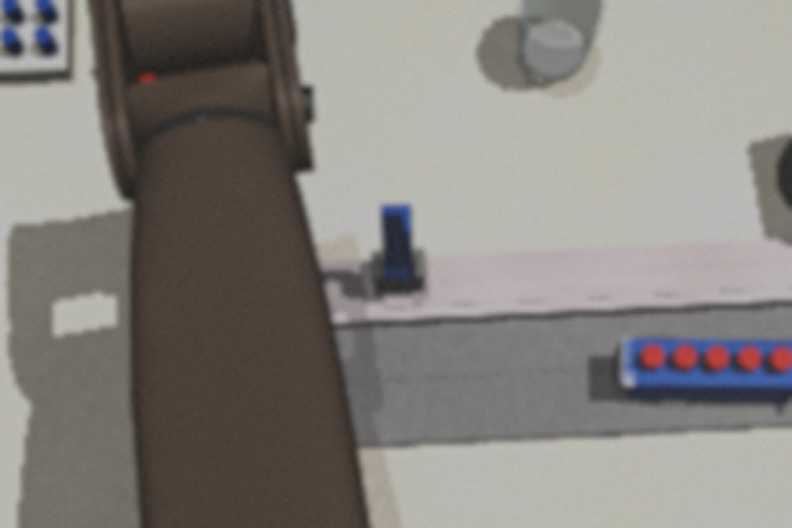

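View pics/s2.png

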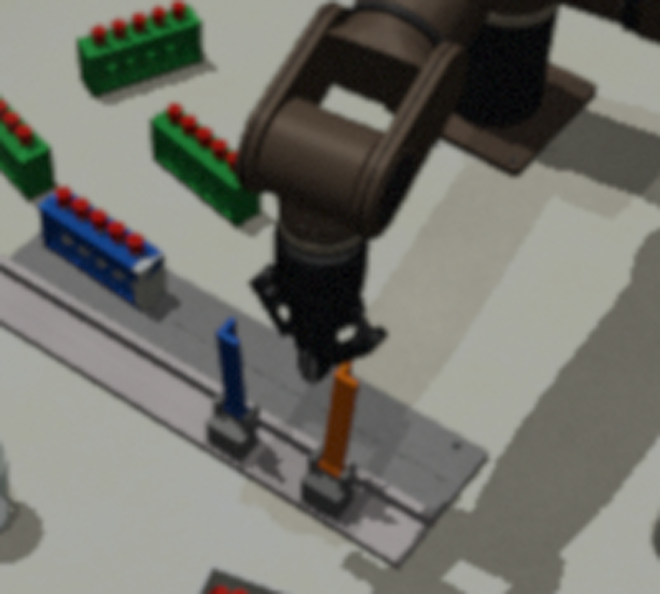

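```bash
python3 -c "
from h import *
print(proj('scene',ctrl.get_state()['eef_pos']))"
python3 -m creep '[0,0,1,0, 0,0,2,0, 0,0,3,0, 0,0,3,0]'
python3 - <<'E'
from h import *
snap("scene","s3",(280,160,400,280),5)
E
```

```text
[[334.32731491 213.17159797]]
time: 3.02
eef_pos: [0.6337, 0.196, 0.1599]
tcp_rot: [-0.007, 1.0, -0.001, -0.006]
contact_force: [-1.3, -0.2, -1.8]
opening: 0.005
```

View pics/s3.png

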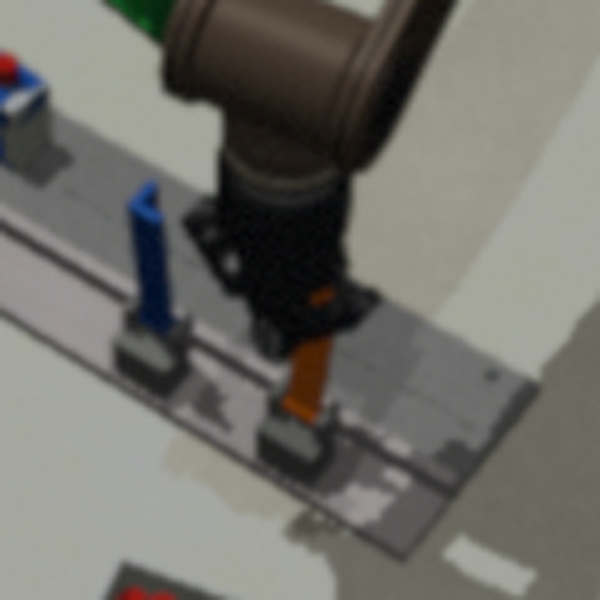

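```bash
python3 -m creep '[0.6,0,0,0, 1.2,0,0.1,0, 1.8,0,0.3,0, 2.5,0,0.6,0, 3,0,0.8,0, 3.5,0,1.1,0, 3.9,0,1.5,0, 4.35,0,1.9,0, 4.6,0,2.4,0, 4.9,0,2.9,0, 5,0,3.3,0, 5.1,0,3.7,0]'; python3 go.py -.05 .151 .066 0
python3 - <<'E'
from h import *
snap("scene","s4",(280,160,400,280),5)
E
```

```text
time: 4.07
eef_pos: [0.5117, 0.1942, 0.0753]
tcp_rot: [-0.006, 1.0, 0.0, 0.002]
contact_force: [0.3, 1.1, -0.0]
opening: -0.002
now [-0.0475  0.1529  0.0753]
(array([ 0.1 , -0.08,  0.37]), np.float64(-0.04))
```

View pics/s4.png

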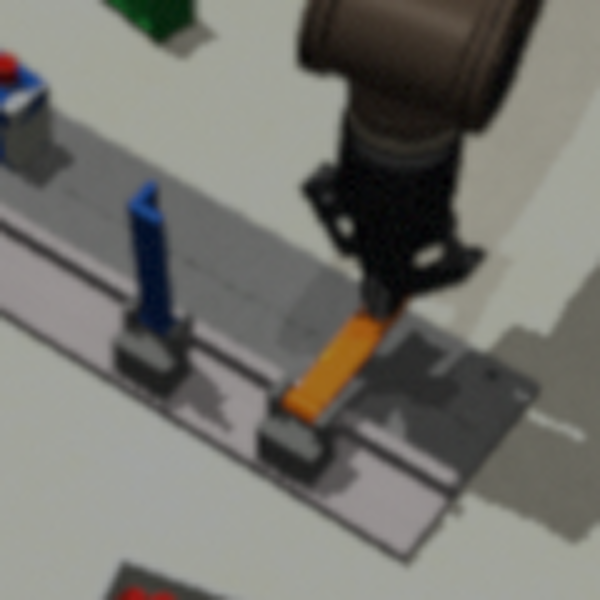

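The flag is nearly level, with the finger resting on it at crop (375,305). Next I press it down until force shows.

```bash
python3 -m creep '[0.1,0,0.1,0, 0.1,0,0.2,0, 0.1,0,0.3,0, 0.1,0,0.4,0, 0.1,0,0.45,0, 0.1,0,0.45,0, 0.1,0,0.45,0]'; python3 go.py -.05 .151 .066 0
```

```text
time: 4.7
eef_pos: [0.5091, 0.1934, 0.0657]
tcp_rot: [-0.006, 1.0, -0.0, -0.001]
contact_force: [-7.1, -1.4, 15.5]
opening: -0.004
now [-0.0502  0.1521  0.0657]
(array([-0.01, -0.04, -0.01]), np.float64(-0.05))
```

```bash
python3 -m creep '[0.1,0,-1,0, 0.1,0,-2.5,0, 0.1,0,-4,0, 0.1,0,-5,0, 0.1,0,-5,0]'; python3 go.py -.0632 -.2665 .19 86.6; python3 -c "
from h import *
print(ctrl.get_state()['qpos'])
im=snap('scene','s5',(220,140,400,280),4.4)
snap('top','t5',(235,145,455,245),3.6)"
```

```text
time: 5.12
eef_pos: [0.5103, 0.1939, 0.1954]
tcp_rot: [-0.006, 1.0, 0.001, 0.007]
contact_force: [0.7, -0.2, 0.9]
opening: -0.001
now [-0.049   0.1526  0.1954]
(array([  0.49, -16.77,   0.17]), np.float64(-17.37))
[ 1.77260130e-01  2.72652131e-02  1.93683601e+00 -5.09710313e-05
  1.16352683e+00 -1.40470892e+00]
```

View pics/s5.png

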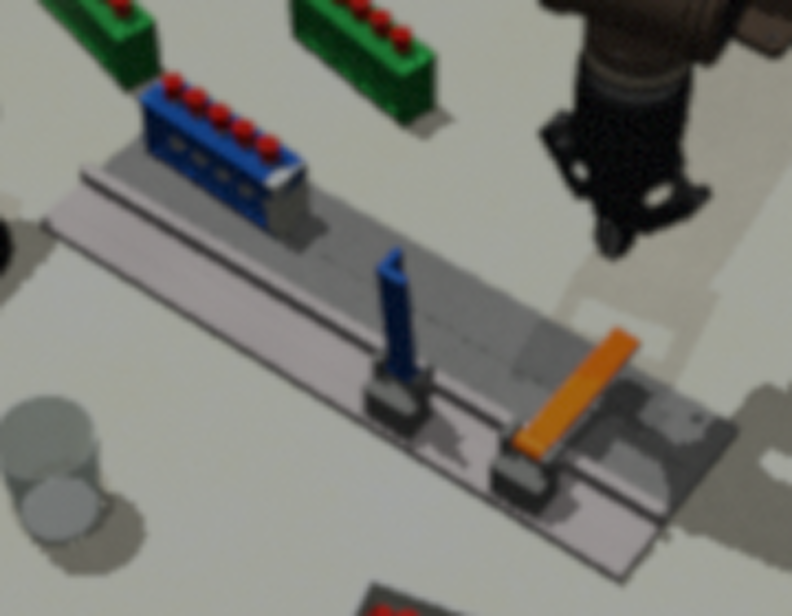

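```bash
python3 -m creep '[0.8,-1,0,1, 1.5,-2.2,0,2, 1.5,-3.5,0,3.4, 1.5,-5,0,4.8, 1.5,-6.5,0,6.2, 1.5,-8,0,7.6, 1.5,-9.5,0,9, 1.5,-11,0,10.4, 1.5,-12.5,0,11.8, 1.2,-13.8,0,13.2, 0.9,-15,0.2,14.6, 0.6,-16,0.2,16, 0.5,-16.6,0.2,17.4, 0.5,-16.8,0.2,18.6, 0.5,-16.8,0.2,18.6, 0.5,-16.8,0.2,18.6, 0.5,-16.8,0.2,18.6]' 0; python3 go.py -.0632 -.2665 .047 86.6
python3 - <<'E'
from h import *
snap("scene","s6",(220,90,400,220),4.4); snap("top","t6",(340,145,480,245),5)
E
```

```text
time: 6.63
eef_pos: [0.4975, -0.2261, 0.1811]
tcp_rot: [0.721, 0.693, -0.0, -0.001]
contact_force: [0.6, 1.3, 0.3]
opening: 1.003
now [-0.0684 -0.2671  0.1811]
(array([0.03, 0.22, 5.36]), np.float64(0.06))
```

View pics/s6.png

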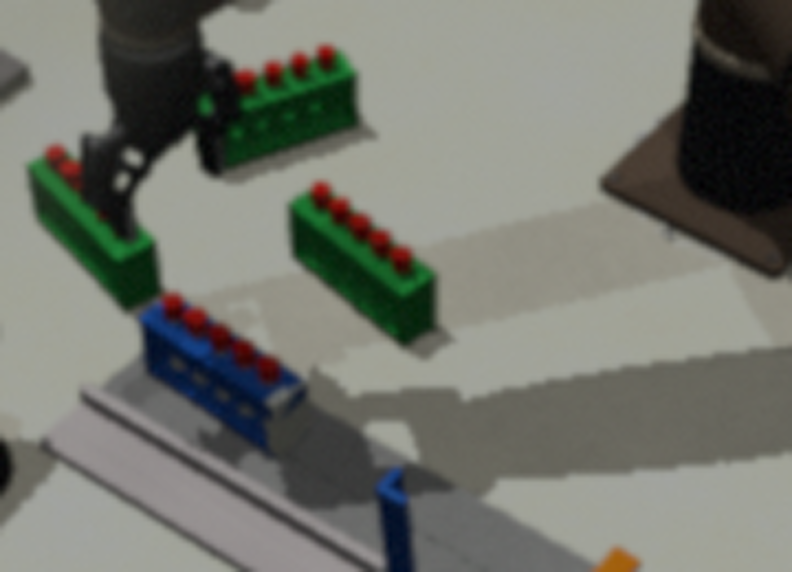

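View pics/t6.png

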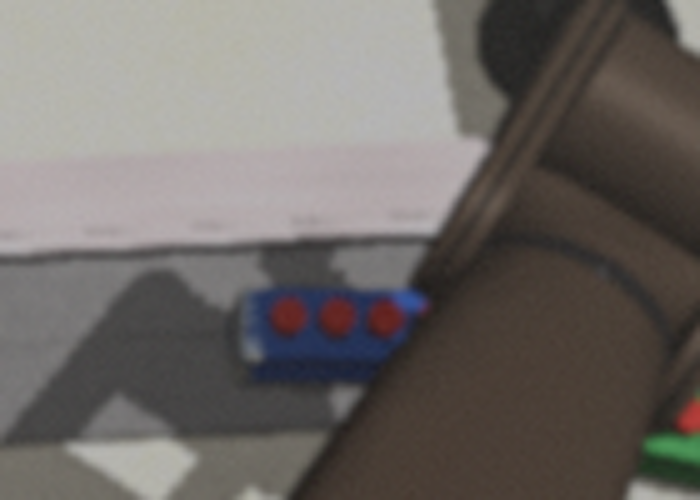

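```bash
python3 -m creep '[0,0.2,1,0, 0,0.2,2,0, 0,0.2,3,0, 0,0.2,4,0, 0,0.2,4.8,0, 0,0.2,5.3,0, 0,0.2,5.3,0]'; python3 go.py -.0632 -.2665 .047 86.6
python3 - <<'E'
from h import *
snap("scene","s7",(220,120,330,210),6.5)
E
```

```text
time: 7.32
eef_pos: [0.5012, -0.2252, 0.047]
tcp_rot: [0.721, 0.693, -0.001, -0.003]
contact_force: [0.1, 0.4, -0.4]
opening: 0.997
now [-0.0647 -0.2664  0.047 ]
(array([-0.  ,  0.06, -0.  ]), np.float64(0.04))
```

View pics/s7.png

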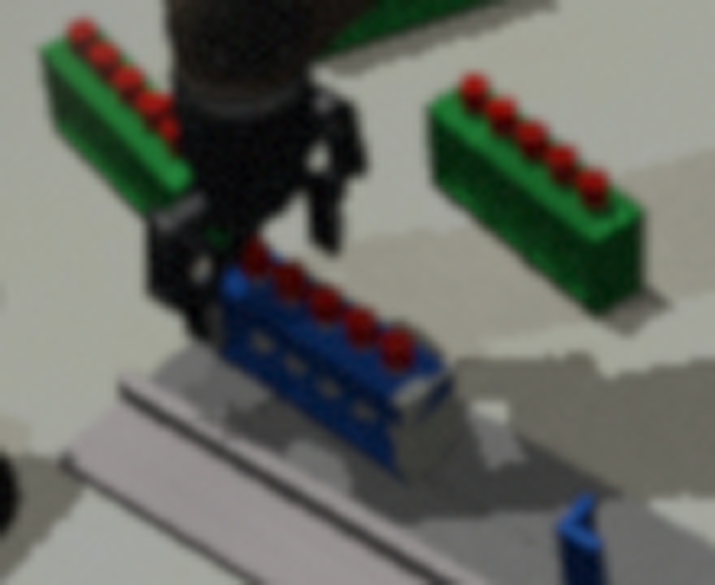

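```bash
python3 -m creep '[0,0,0,0, 0,0,0,0, 0,0,0,0, 0,0,0,0, 0,0,0,0, 0,0,0,0, 0,0,0,0, 0,0,0,0, 0,0,0,0, 0,0,0,0]' 255 25; python3 go.py -.02 -.2665 .047 90
python3 - <<'E'
from h import *
snap("scene","s8",(220,120,330,210),6.5)
E
```

```text
time: 8.2
eef_pos: [0.5039, -0.2278, 0.0516]
tcp_rot: [0.721, 0.692, 0.0, 0.001]
contact_force: [-1.8, 0.6, 6.8]
opening: 0.464
now [-0.062  -0.2689  0.0516]
(array([0.19, 1.67, 0.19]), np.float64(-0.65))
```

View pics/s8.png

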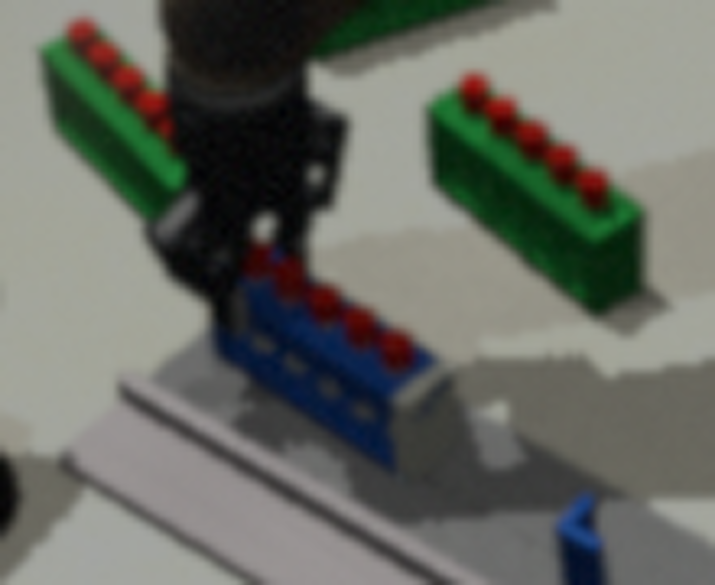

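```bash
python3 -m creep '[0,0,-0.12,0, 0.1,0.1,-0.12,0, 0.3,0.3,-0.12,-0.2, 0.5,0.5,-0.12,-0.4, 0.8,0.7,-0.12,-0.6, 1.1,0.9,-0.12,-0.6, 1.4,1.1,-0.12,-0.6, 1.5,1.2,-0.12,-0.6, 1.5,1.2,-0.12,-0.6, 1.5,1.2,-0.12,-0.6]'; python3 go.py -.02 -.2665 .047 90
python3 - <<'E'
from h import *
snap("scene","s9",(220,120,330,210),6.5)
snap("top","t9",(340,145,480,245),5)
E
```

```text
time: 9.08
eef_pos: [0.5348, -0.1906, 0.053]
tcp_rot: [0.703, 0.711, -0.0, -0.0]
contact_force: [-0.7, 0.3, -3.6]
opening: 0.465
now [-0.0305 -0.2322  0.053 ]
(array([-1.37,  0.42,  0.24]), np.float64(-0.04))
```

View pics/s9.png

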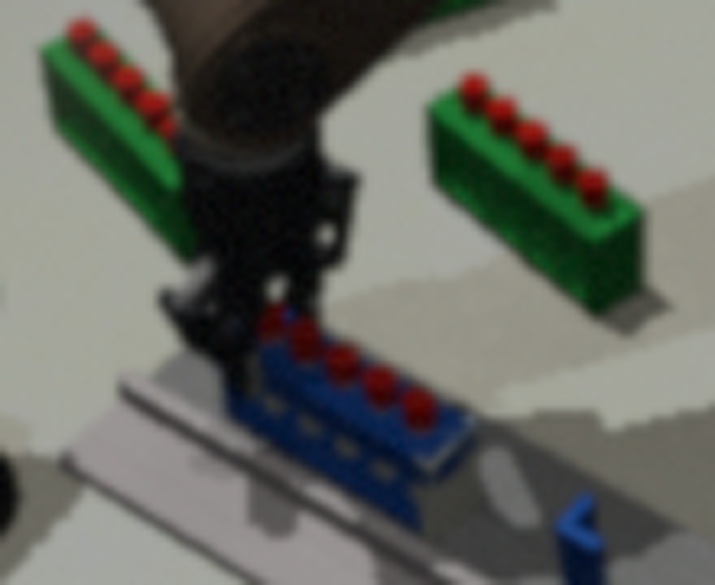

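View pics/t9.png

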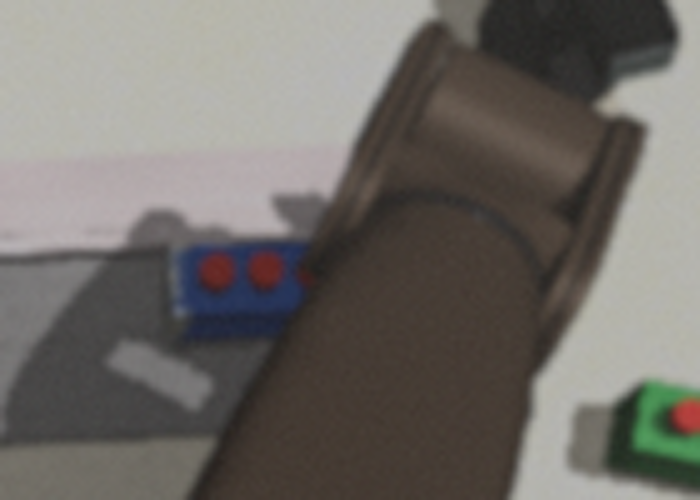

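```bash
python3 -m creep '[0.2,0.1,0.05,0, 0.5,0.2,0.05,0, 0.8,0.25,0.05,0, 1.1,0.3,0.05,0, 1.4,0.33,0.05,0, 1.7,0.36,0.05,0, 2,0.38,0.05,0, 2,0.4,0.05,0, 2,0.4,0.05,0]'; python3 go.py -.02 -.04 .052 90
```

```text
time: 9.93
eef_pos: [0.5441, -0.1399, 0.0518]
tcp_rot: [0.703, 0.711, 0.0, -0.0]
contact_force: [-0.9, 0.7, -2.8]
opening: 0.461
now [-0.0204 -0.1818  0.0518]
(array([ 5.67, -0.  , -0.01]), np.float64(-0.04))
```

```bash
python3 -m creep '[0.3,0.03,0.03,0, 0.7,0.06,0.03,0, 1.1,0.09,0.03,0, 1.5,0.12,0.03,0, 1.9,0.15,0.03,0, 2.3,0.18,0.03,0, 2.7,0.2,0.03,0, 3.0,0.22,0.03,0, 3.2,0.22,0.03,0, 3.2,0.22,0.03,0]'; python3 go.py -.02 -.04 .052 90
python3 - <<'E'
from h import *
snap("scene","s10",(240,130,370,240),6)
snap("top","t10",(300,155,440,245),5.5)
E
```

```text
time: 10.77
eef_pos: [0.5461, -0.0631, 0.0519]
tcp_rot: [0.701, 0.713, -0.005, -0.001]
contact_force: [-10.5, -10.2, 6.1]
opening: 0.462
now [-0.0172 -0.1049  0.0519]
(array([ 2.6 , -0.11, -0.02]), np.float64(0.02))
```

View pics/s10.png

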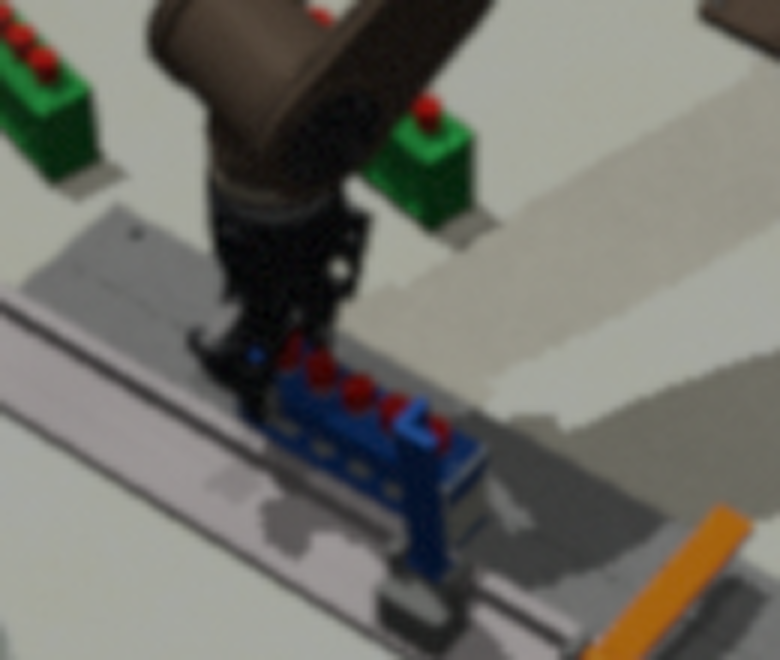

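View pics/t10.png

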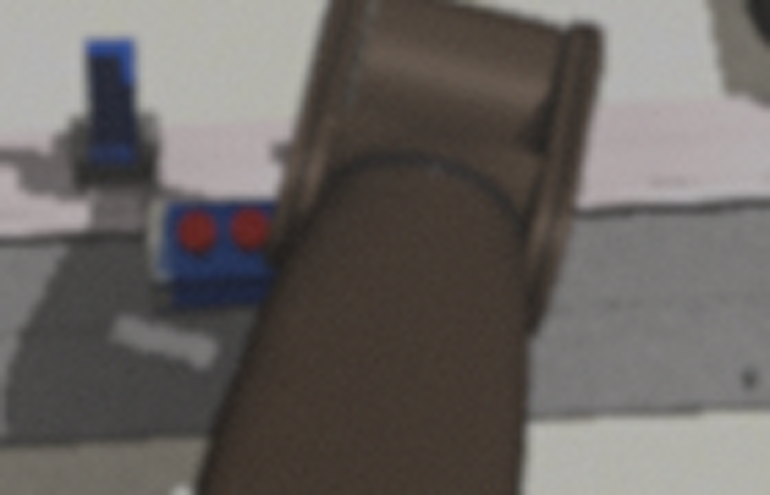

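```bash
python3 -m creep '[0.2,-0.06,0,0, 0.5,-0.06,0,0, 0.8,-0.06,0,0, 1.1,-0.06,0,0, 1.4,-0.06,0,0, 1.7,-0.06,0,0, 2,-0.06,0,0, 2.3,-0.06,0,0, 2.6,-0.06,0,0, 2.8,-0.06,0,0, 2.8,-0.06,0,0]'; python3 go.py -.02 -.03 .052 90
python3 - <<'E'
from h import *
snap("scene","s11",(250,150,380,260),6)
snap("top","t11",(260,155,400,245),5.5)
E
```

```text
time: 11.78
eef_pos: [0.5444, 0.0075, 0.0518]
tcp_rot: [0.701, 0.713, -0.004, -0.001]
contact_force: [-7.8, -7.7, 5.0]
opening: 0.459
now [-0.0178 -0.0344  0.0518]
(array([ 0.17, -0.09, -0.01]), np.float64(0.01))
```

View pics/s11.png

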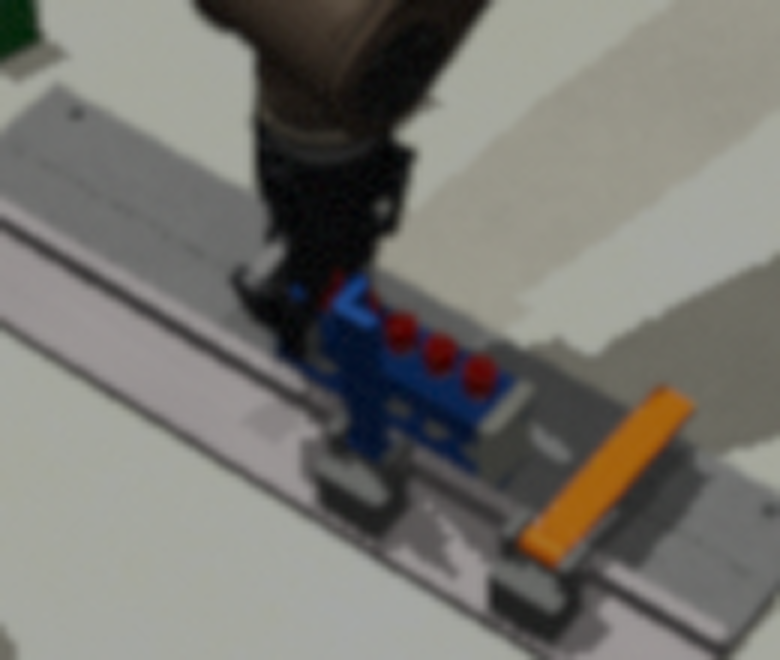

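View pics/t11.png

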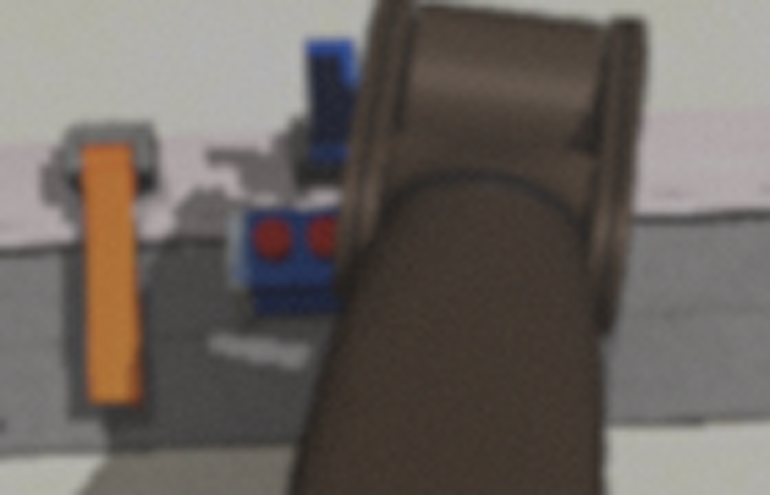

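```bash
python3 -m creep '[0,0,0,0, 0,0,0,0, 0,0,0,0, 0,0,0,0, 0,0,0,0, 0,0,0,0]' 70; python3 go.py -.02 -.1 .15 90
```

```text
time: 12.38
eef_pos: [0.5466, 0.0094, 0.0512]
tcp_rot: [0.703, 0.711, 0.0, 0.0]
contact_force: [-0.2, -0.8, -0.7]
opening: 0.723
now [-0.0155 -0.0325  0.0512]
(array([-2.7 , -0.17, -3.95]), np.float64(-0.05))
```

```bash
python3 -m creep '[0,0,-1,0, 0,0,-2,0, 0,0,-3,0, 0,0,-4,0, -0.5,-0.2,-4,0, -1.5,-0.3,-4,0, -2.8,-0.4,-4,0, -4,-0.4,-4,0, -5,-0.4,-4,0, -5,-0.4,-4,0, -5,-0.4,-4,0]'; python3 -m creep '[0,0,0,0, 0,0,0,0, 0,0,0,0]' 255
python3 - <<'E'
from h import *
snap("scene","s12",(250,150,380,260),6)
snap("top","t12",(260,155,400,245),5.5)
E
```

```text
time: 13.3
eef_pos: [0.5373, -0.117, 0.1504]
tcp_rot: [0.704, 0.71, -0.0, -0.001]
contact_force: [-0.4, -0.3, -0.1]
opening: 0.725
time: 13.55
eef_pos: [0.5376, -0.1148, 0.1508]
tcp_rot: [0.703, 0.712, -0.0, -0.0]
contact_force: [-0.1, -0.1, 0.6]
opening: 0.307
```

View pics/s12.png

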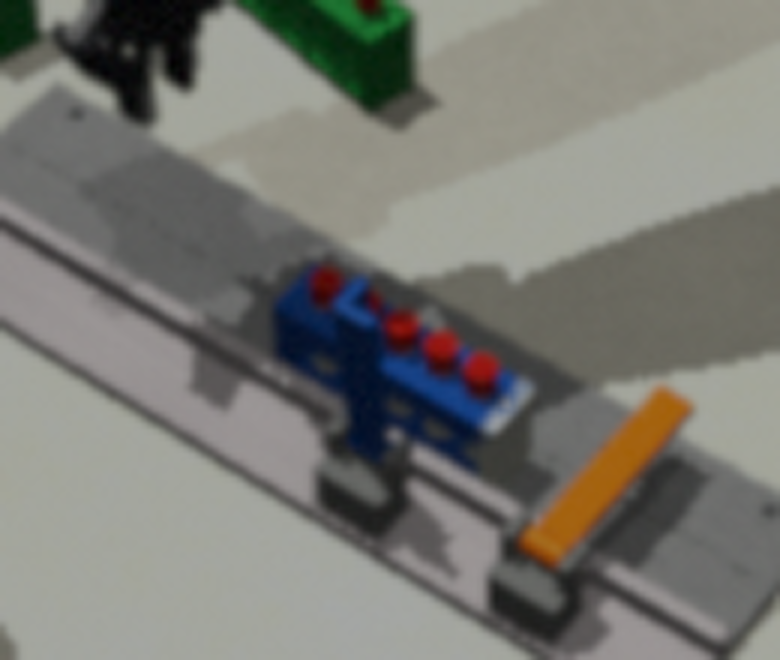

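View pics/t12.png

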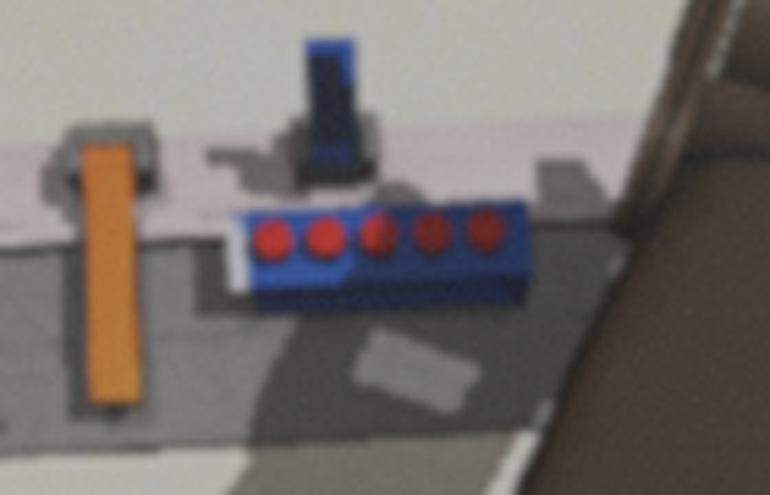

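```bash
python3 - <<'E'
from fit import *
tr=np.load("track.npy"); c,s=np.cos(tr[2]),np.sin(tr[2]); Ri=np.array([[c,s],[-s,c]])
f=lambda L,z:((onz("top",[(260+x/5.5,155+y/5.5) for x,y in L],z)[:,:2]-tr[:2])@Ri.T).round(4).tolist()
print(f([(272,240),(326,238),(379,235),(431,233),(486,231)],.096))
print("fence top edge", f([(600,224),(20,248)],.03))
print("nose plate top / tail", f([(229,255),(530,245)],.077), "orange face edge z.066",f([(135,240),(141,370)],.066))
E
python3 go.py -.02 -.1 .04 90
```

```text
[[-0.0208, 0.0697], [-0.021, 0.0433], [-0.0206, 0.0174], [-0.0207, -0.0079], [-0.0209, -0.0348]]
fence top edge [[-0.0029, -0.0968], [-0.0024, 0.2008]]
nose plate top / tail [[-0.0226, 0.0917], [-0.0241, -0.0571]] orange face edge z.066 [[-0.0101, 0.1388], [-0.0764, 0.1375]]
now [-0.0263 -0.1567  0.151 ]
(array([2.27, 0.25, 4.44]), np.float64(-0.03))
```

```bash
python3 -m creep '[0.8,0.1,0,0, 1.6,0.15,0.6,0, 2.2,0.15,1.6,0, 2.2,0.15,2.6,0, 2.2,0.15,3.6,0, 2.2,0.15,4.4,0, 2.2,0.15,4.6,0, 2.2,0.15,4.6,0]'; python3 go.py -.021 -.069 .036 90
python3 - <<'E'
from h import *
snap("scene","s13",(250,130,380,240),6)
E
```

```text
time: 14.32
eef_pos: [0.5395, -0.0599, 0.0343]
tcp_rot: [0.703, 0.711, -0.001, -0.002]
contact_force: [-0.8, -1.1, -0.7]
opening: -0.002
now [-0.0237 -0.1017  0.0343]
(array([ 1.31,  0.1 , -0.07]), np.float64(-0.04))
```

View pics/s13.png

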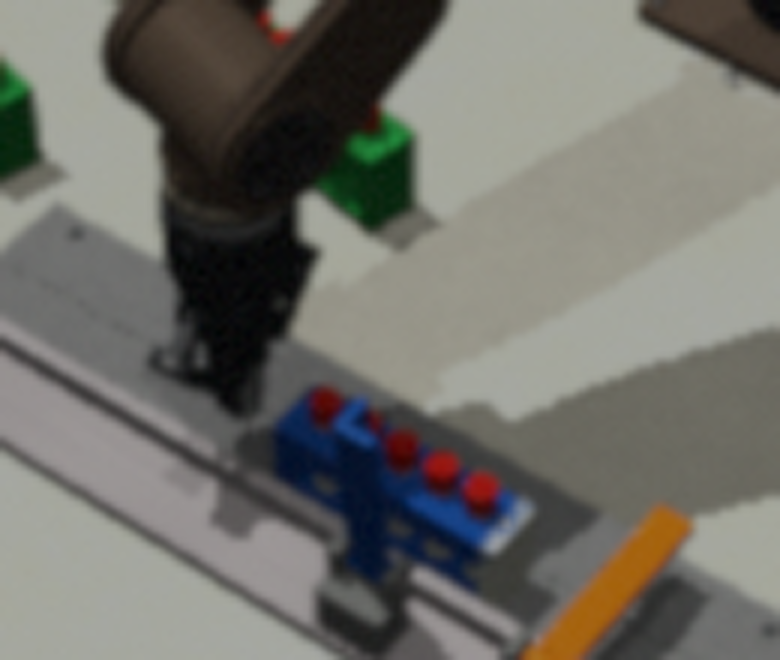

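```bash
python3 -m creep '[0.3,0.1,0,0, 0.6,0.1,0,0, 0.9,0.1,0,0, 1.1,0.1,0,0, 1.25,0.1,0,0, 1.4,0.1,0,0, 1.55,0.1,0,0, 1.7,0.1,0,0, 1.85,0.1,0,0, 2,0.1,0,0, 2.15,0.1,0,0, 2.3,0.1,0,0, 2.45,0.1,0,0, 2.6,0.1,0,0, 2.7,0.1,0,0, 2.75,0.1,0,0, 2.75,0.1,0,0]'; python3 go.py -.021 -.022 .036 90
python3 - <<'E'
from h import *
snap("scene","s14",(260,150,390,260),6)
snap("top","t14",(260,155,400,245),5.5)
E
```

```text
time: 15.78
eef_pos: [0.5425, 0.0086, 0.0359]
tcp_rot: [0.703, 0.711, 0.0, -0.0]
contact_force: [0.7, -2.6, 0.8]
opening: 0.002
now [-0.0196 -0.0332  0.0359]
(array([ 0.45, -0.06, -0.  ]), np.float64(-0.05))
```

View pics/s14.png

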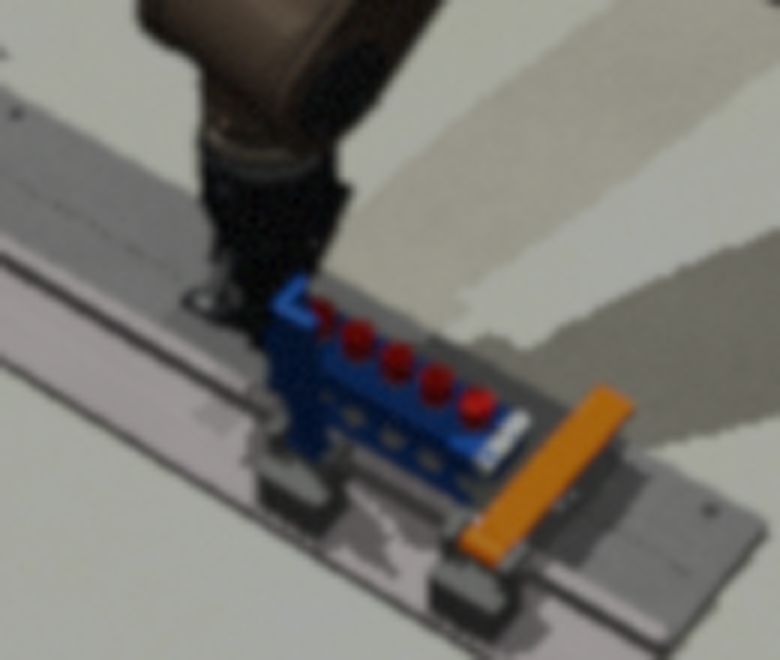

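View pics/t14.png

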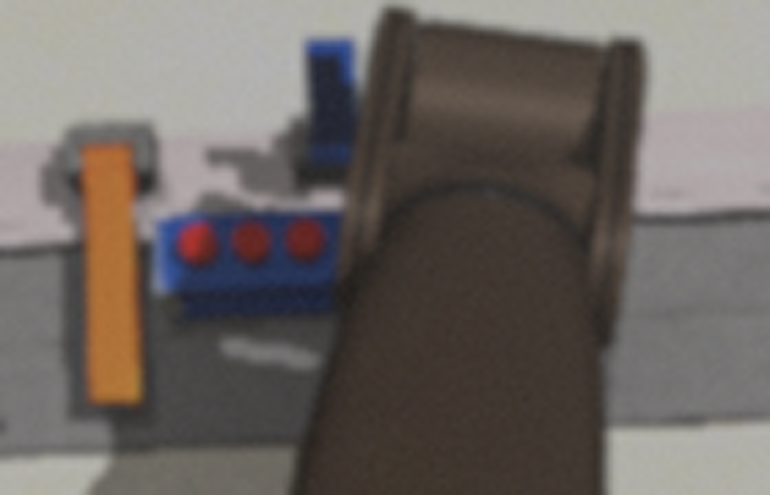

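```bash
python3 -m creep '[0.05,0,0,0, 0.1,0,0,0, 0.15,0,0,0, 0.2,0,0,0, 0.25,0,0,0, 0.28,0,0,0, 0.28,0,0,0]'; for i in 1; do python3 -m creep '[0.03,0,0,0, 0.06,0,0,0, 0.06,0,0,0]'; done
```

```text
time: 16.47
eef_pos: [0.5424, 0.0153, 0.0359]
tcp_rot: [0.703, 0.711, -0.0, -0.0]
contact_force: [-0.2, -1.9, -0.9]
opening: -0.005
time: 16.72
eef_pos: [0.5425, 0.0166, 0.036]
tcp_rot: [0.703, 0.711, 0.0, -0.0]
contact_force: [0.7, -0.9, -0.6]
opening: -0.002
```

```bash
python3 -m creep '[0.02,0,0,0, 0.04,0,0,0, 0.04,0,0,0]';python3 -m creep '[0.02,0,0,0, 0.04,0,0,0, 0.04,0,0,0]'
python3 - <<'E'
from h import *
snap("scene","s15",(300,190,370,250),10)
snap("top","t15",(260,165,330,235),8.5)
E
```

```text
time: 16.97
eef_pos: [0.5426, 0.0175, 0.0361]
tcp_rot: [0.703, 0.711, -0.0, -0.0]
contact_force: [0.3, -2.5, -0.6]
opening: 0.0
time: 17.22
eef_pos: [0.5426, 0.0185, 0.0361]
tcp_rot: [0.703, 0.711, 0.0, 0.0]
contact_force: [0.4, -1.4, 0.4]
opening: 0.004
```

View pics/s15.png

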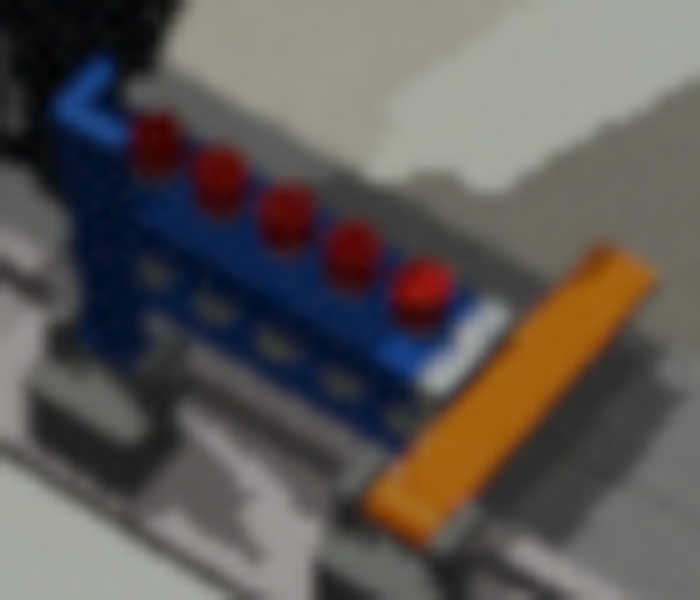

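View pics/t15.png

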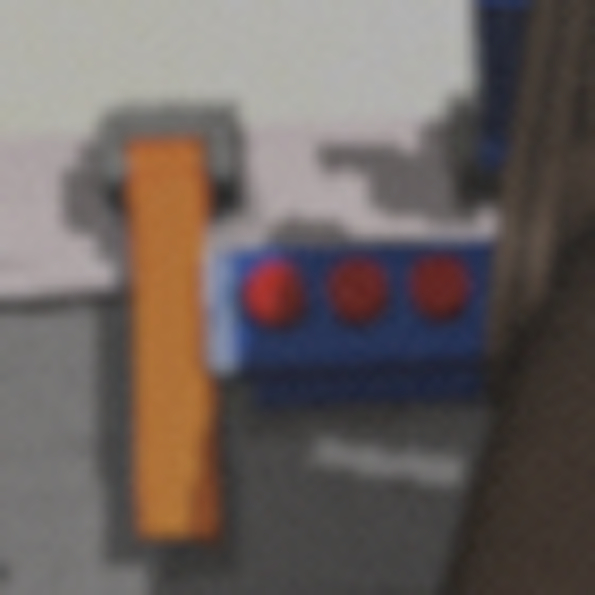

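```bash
python3 -m creep '[0.02,0,0,0, 0.04,0,0,0, 0.04,0,0,0]';python3 -m creep '[0.02,0,0,0, 0.04,0,0,0, 0.04,0,0,0]'
```

```text
time: 17.57
eef_pos: [0.5426, 0.0192, 0.0361]
tcp_rot: [0.703, 0.711, -0.0, 0.0]
contact_force: [-0.8, -3.9, 0.1]
opening: 0.002
time: 17.82
eef_pos: [0.5426, 0.0193, 0.0362]
tcp_rot: [0.703, 0.711, -0.001, 0.001]
contact_force: [-0.4, -6.7, -0.7]
opening: -0.001
```

```bash
python3 -m creep '[0,0,0,0, -0.2,0,0,0, -0.6,0,0,0, -1.2,0,0,0, -2,0,-0.5,0, -3,0,-1.5,0, -4,0,-3,0, -5,0,-4,0, -5.5,0,-4.5,0, -5.5,0,-4.5,0, -5.5,0,-4.5,0]'
python3 - <<'E'
from h import *
snap("scene","s16",(300,180,370,250),8.5)
snap("top","t16",(260,155,370,235),7)
E
```

```text
time: 18.73
eef_pos: [0.544, -0.117, 0.1483]
tcp_rot: [0.704, 0.71, 0.001, -0.0]
contact_force: [-0.3, 0.4, -1.0]
opening: -0.0
```

View pics/s16.png

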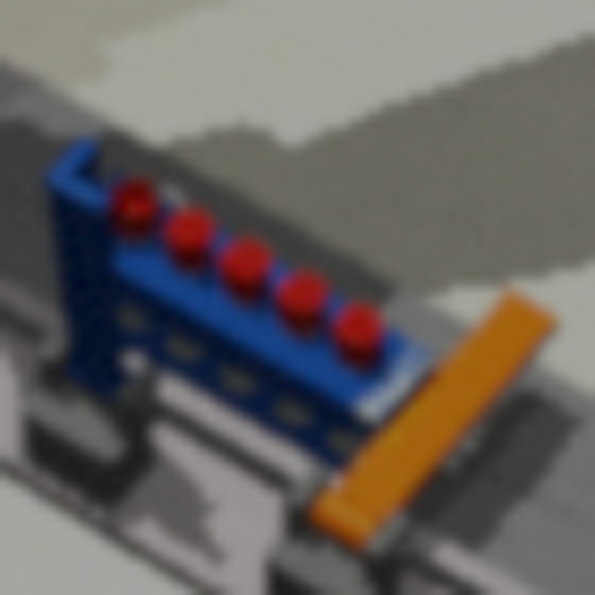

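View pics/t16.png

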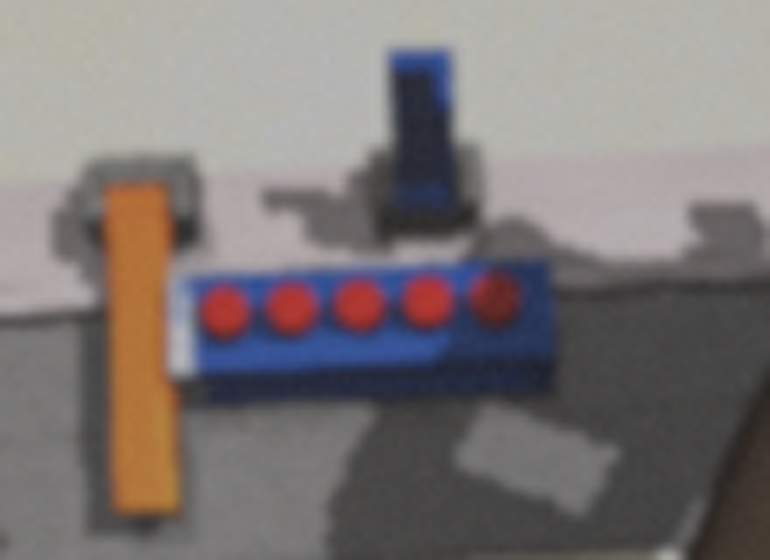

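Run:
```python
from fit import *
tr=np.load("track.npy"); c,s=np.cos(tr[2]),np.sin(tr[2]); Ri=np.array([[c,s],[-s,c]])
f=lambda L,z:((onz("top",[(260+x/7,155+y/7) for x,y in L],z)[:,:2]-tr[:2])@Ri.T).round(4).tolist()
print(f([(225,311),(292,308),(359,304),(427,301),(495,299)],.096))
print("fence", f([(40,319),(640,287)],.03))
print("rail back edge",f([(200,275),(545,260)],.077)," front",f([(200,377),(550,360)],.077))
```

```text
[[-0.0209, 0.1161], [-0.0209, 0.0904], [-0.0204, 0.0647], [-0.0204, 0.0387], [-0.0208, 0.0126]]
fence [[-0.004, 0.1949], [-0.0014, -0.0471]]
rail back edge [[-0.0012, 0.1267], [-0.0011, -0.0079]]  front [[-0.042, 0.1278], [-0.0412, -0.0079]]
```

Run:
```python
from h import *
s=ctrl.get_state(); print(s["time"],s["contact_force"]); print(ctrl.sign_off())
```

```text
18.8333 [-0.555513   -0.18817952 -0.39151058]
the job is handed in; nothing more can be done
None
```

I flipped the orange stop flat, slid the rack against it along the fence, and handed the job in at 18.8 s. I don't have a verdict, because sign-off reports none.

- **Orange stop:** I tipped it over with the closed fingers and pressed it until it met its hard stop. The fingertip was then at z = 65.7 mm (the flag's top when down is 66 mm) with about 15 N on it. It still looks flat in the last pictures.
- **Rack to the fence:** I gripped the rack near its tail, straightened it and slid it to the fence, reaching about 10 N. I let go before the blue stop.
- **Rack to the orange stop:** I pushed its tail in steps of about 1 mm until it stalled at about 7 N, against the 40 N limit.
- **Last checks:** The row of caps runs parallel to the fence to within about 1 mm. The rack's centre line is 20.7 mm from the fence, where flush is 20 mm and the limit is 26 mm. The white end touches the orange flag, the blue flag is still up, and the robot is clear with no contact force.
- **What disagreed:** Fence position estimates differed by up to about 6 mm. From the gripper's contact, the fence face came out 3 mm beyond my fitted line; its top edge in the picture came out 1 to 4 mm short of it. The scene camera overlay was also off by up to 2 pixels. I did not press the rack sideways again after the final push.
- **Bystanders:** I did not re-measure the beaker, cap tub, wash bottle or code reader at the end. I saw no unexpected contact forces.

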